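Cover the hand mill and crank it twice through its stiff spot

TASK

Set the loose round lid onto the mill's open hopper so that it sits seated and level (set it down, do not drop it). Then turn the mill's crank clockwise, seen from above, two full turns so that it passes its stiff spot twice, at an even, moderate pace: no faster than about a third of a turn per second, without stopping on the way into the stiff spot, letting the crank spring back, or letting it race away after it. Finish with the crank arm back over the park tab, the lid still seated and the other things left where they were.

Things in the scene. Friction and masses are not known exactly. Their poses are not given: they have to be found in the camera images.
- mill: steel hand mill, fixed to the worktop. Black base plate 130 x 290 mm; two round steel columns: the crank column (diameter 110 mm, 85 mm tall) and, 165 mm to its left (mill's +y), the one with the hopper. Origin on the worktop under the crank axis; +y points to the hopper, -x along the park tab, z up. Its yaw varies
- mill_axis (a point): point on the crank's vertical axis at the top of the crank column, 85 mm above the worktop; axes as the mill's. The park tab is a 10 mm wide steel finger sticking out of this column along the mill's -x, 52 to 102 mm from the axis, its top 84 mm above the worktop. A sprung roller sits on the column's side away from the hopper
- hopper_rim (a point): centre of the hopper's mouth, level with the top of its rim, 125 mm above the worktop. Round metal cup, at the rim 96 mm outside and 88 mm inside diameter, wall 4 mm, 42 mm deep
- crank (a joint): crank angle, rad: 0 = arm over the park tab, grows clockwise from above; starts at -0.6 to 1.0, two full turns end at 12.57 (4 pi). Stiff spot each turn, topping at pi and 3 pi (arm directly away from the tab): a sprung lobe resists with up to 0.4 N m (7 N at the cup) in the 1.3 rad before the top (most at 0.6 before) and drives forward as hard in the 1.3 rad after. Elsewhere friction 0.08 N m, drag 0.06 N m per rad/s
- cup_floor (a point): inner floor centre of the crank's handle, a black finger cup, 60 mm from the axis, 115 mm above the worktop. Open on top, 46 mm inside and 54 mm outside diameter, rim 25 mm above this point; spins freely on its upright axis. Closed fingertips fit in with play, in which the crank can race after the stiff spot; spread inside, or pinching outside, they have none. The point turns with the crank: its -x points outwards
- lid: loose metal lid, 100 to 210 g, lying right way up on the worktop. Disc diameter 104 mm, 6 mm thick; below it a plug of diameter 80 mm, 6 mm deep, which goes inside the hopper's rim; on top a black cylindrical knob, diameter 26 mm, from 12 to 46 mm above the origin. Origin at the centre of the plug's underside, z up
- lid_seat (a point): centre of the underside of the lid's disc, 6 mm above the lid's origin; meets hopper_rim when the lid is seated
- honey_jar: honey jar with a lid, 66 x 72 x 102 mm, origin under its centre; a bystander
- spice_jar: spice jar with a cap, 45 x 45 x 106 mm, origin under its centre; a bystander
- tin: flat tin, diameter 86 mm, 40 mm tall, origin under its centre; a bystander
- teaspoon: metal teaspoon, 137 x 28 x 13 mm, lying flat, origin under its centre; a bystander

How it is judged:
On the way, in this order (a step that is already met when the one before it is completed fails the run):
1. the lid sits on the hopper, seated and level, and let go (horizontal distance between lid_seat and hopper_rim below 0.008 m and z of lid_seat in the frame of hopper_rim between -0.004 and 0.003 m and angle between lid's own z axis and vertical below 0.05 rad and contact force between the fingers and lid below 0.1 N and linear speed of lid below 0.02 m/s), for 0.3 s.
2. the crank has passed its stiff spot once (value of joint crank above 3.64159 rad).
3. the crank has passed its stiff spot twice (value of joint crank above 9.92478 rad).
At the end, for the whole second after the job is handed in: The lid is at rest on the hopper, within 8 mm of its centre, its disc within 3 to 4 mm of the rim's height and level to 0.05 rad; the crank is at rest two turns on, over the park tab within 0.3 rad (joint 12.27 to 12.87) (horizontal distance between lid_seat and hopper_rim below 0.008 m and z of lid_seat in the frame of hopper_rim between -0.004 and 0.003 m and angle between lid's own z axis and vertical below 0.05 rad and value of joint crank between 12.2664 and 12.8664 rad and velocity of joint crank between -0.1 and 0.1 rad/s and linear speed of lid below 0.02 m/s); the robot touches nothing.
It fails at once if the crank races (faster than 2.8 rad/s) once it is under way (value of joint crank above 1.2 rad and velocity of joint crank above 2.8 rad/s).
It fails at once if the crank springs back (faster than 0.6 rad/s backwards) on the way into a stiff spot ((value of joint crank between 1.74159 and 3.14159 rad and velocity of joint crank below -0.6 rad/s) or (value of joint crank between 8.02478 and 9.42478 rad and velocity of joint crank below -0.6 rad/s)).
It fails at once if the crank stops (slower than 0.1 rad/s) in the last 0.3 to 0.05 rad before the top of the stiff spot ((value of joint crank between 2.84159 and 3.09159 rad and velocity of joint crank below 0.1 rad/s) or (value of joint crank between 9.12478 and 9.37478 rad and velocity of joint crank below 0.1 rad/s)).
It fails at once if the lid is dropped onto the hopper (faster than 0.45 m/s close above the rim) (horizontal distance between lid_seat and hopper_rim below 0.06 m and z of lid_seat in the frame of hopper_rim below 0.03 m and linear speed of lid above 0.45 m/s).
It fails at once if the honey jar, spice jar, tin or teaspoon is moved more than 30 mm (distance of any of honey_jar, spice_jar, tin, teaspoon from where it was at the start of the episode above 0.03 m).
It also fails if it takes over 72 s, if anything falls off the work surface, if the arm or the gripper's body presses on something with over 40 N, if the wrist force passes 120 N, or if a joint passes its speed limit or range.

ROBOT

A 6-joint arm with a two-finger parallel gripper is mounted at the origin on a cart in front of the work surface, level with it; the furniture and walls round the work are solid. World frame = base frame: x ahead of the robot, y to its left, z up, the work surface at z = 0. Lengths are in m, angles in rad, forces in N, time in s.
With the tool pointing down it reaches from about 0.275 to 0.825 m from the base axis. Payload 4.9 kg.
Tool frame: the origin (TCP) lies midway between the tips of the shut fingers; the grasp point (between the pads) lies 19 mm behind it (grip_point_offset is the distance from the TCP to the grasp point, in m); z points along the fingers, y is the line along which they close (so a half turn about z gives the same grasp; the last joint's range is limited). The gripper opens to 85 mm and grips with 20 to 120 N. Pads are 22 mm wide; open, the fingers measure 114 mm over their backs; the gripper's body (76 mm by 85 mm) begins 54 mm behind the grasp point. The pads swing forward as they close: fully open they stand 13 mm farther back than shut.
Start: joints at [1.166, 0.326, -0.193, 1.052, 0, 1.437], TCP at [0.147, 0.53, 0.231] pointing down, gripper open.
Joint ranges: [-2.65, 2.65], [-0.97, 1.79], [-1.3, 1.35], [-1.93, 2.1], [-1.47, 1.37], [-3.14, 3.14]. Speed limits (rad/s): [2.57, 2.57, 3.14, 3.14, 3.14, 3.14].

INTERFACE

Orientations are given as a rotation vector (axis times angle).
In Python, from cell import * gives the robot as it stands. Calls block until the motion is done:
- movep(position, orientation): joint-space move of the TCP to a pose.
- move_l(position, velocity=0.15, rot=None, until_force=None): straight line of the TCP; rot=None keeps the orientation; velocity is the mean speed in m/s. With until_force (N) it stops when the force on the tool has changed by that much, and returns True; else False.
- set_joints(angles): joint-space move.
- let_go() and grab(newtons=None): open the fingers fully, or close them until they stop; newtons is the grip in N (None keeps the last).
- sleep(seconds).
- ik(position, orientation): joint angles nearest the present ones, or None.
- get_state(): the state.
- grab_frame(name): name is "scene" or "top"; returns a dict with "img" (384x512x3 uint8, red, green, blue), "fx", "fy", "cx", "cy" (pixels), "cam_to_world" (4x4, takes a point from camera to world coordinates). Camera axes: x right, y down, z forward; pixel columns grow to the right and rows downward; lengths in m; the calibration is good to about 2 mm. A picture is of the moment at which its call begins. There is no depth.
A pose or a line that the arm cannot do raises MotionError and nothing moves.
- sign_off(): hands the job in; it is judged then, once.
Trained networks look in the newest picture that a camera, given by its name, has taken for a name from the list of things; names that differ only in an ending like _2 or _b are one class to them, and where a whole thing is asked for, a point or a joint stands for the part that bears it (a point fixed in the world has none). Each returns a list of dicts, best first, with "score" (0 to 1); they miss things now and then, are a little off and sometimes report something else, mostly with a low value. They report only what shows in the picture. A call takes as long as a camera call.
- spot_in(camera, name): "centre" ([column, row] in pixels, amid what is visible of it).
- silhouettes(camera, name): "mask" (384x512 bool, what is visible of it) and "centre" ([column, row] in pixels, amid what is visible of it).
- tip_of(camera, name): "centre" ([column, row] in pixels: a listed point, or the origin of a listed thing).
The state is a dict: "clock": time; "q": joint angles; "joint_velocities": joint speeds; "tau": joint torques, N m; "position": TCP position; "eef_rot": TCP orientation; "contact_force": force on the tool from outside, world axes, zero at the start; "wrist_torque": the same for the moment, N m; "finger_gap": opening from 0.0 (shut) to 1.0 (fully open); "grasp_force": force on a finger pad.
Only numpy, scipy, OpenCV 4.12 (cv2) and the standard library are available. Lean on these libraries where they do the work, as an engineer would, in place of code of your own. Each camera call takes 0.05 s, during which the arm holds its last target. There are 200 camera calls.

## Working session

There is one attempt and no reset: what is moved stays moved. The work goes in short steps, each a Python script; the robot and the scene stay as the last script left them, time stands still between calls to the robot, and variables do not carry over. Pictures are saved under pics/ and viewed, at most 10 in all, crops included, and the job is handed in when it is done.

```bash
mkdir -p pics; ls; cat > h.py <<'E'
from cell import *
import numpy as np, cv2
from scipy.spatial.transform import Rotation as R
def ray(f,px,z):
    T=np.array(f["cam_to_world"]);d=T[:3,:3]@[(px[0]-f["cx"])/f["fx"],(px[1]-f["cy"])/f["fy"],1]
    o=T[:3,3];return o+d*(z-o[2])/d[2]
def down(a): # tool z down, tool y along world angle a
    y=np.array([np.cos(a),np.sin(a),0]);z=np.array([0,0,-1.]);x=np.cross(y,z)
    return R.from_matrix(np.c_[x,y,z]).as_rotvec()
E
python3 - <<'E'
from h import *
ims=[]
pts=dict(mill_axis=.085,hopper_rim=.125,cup_floor=.115,lid_seat=.006,lid=0,mill=0,honey_jar=0,spice_jar=0,tin=0,teaspoon=0)
for c in("top","scene"):
    f=grab_frame(c);cv2.imwrite(f"pics/{c}0.png",f["img"][:,:,::-1])
    print(c,np.round(np.array(f["cam_to_world"])[:3],2).tolist(),f["fx"])
    for n,z in pts.items():
        for r in tip_of(c,n)[:2]: print(n,round(r["score"],2),np.round(r["centre"],1),ray(f,r["centre"],z).round(4))
s=get_state();print(s["clock"],s["eef_rot"],s["position"],s["finger_gap"])
E
```

```text
pics
top [[0.0, -0.99, 0.1, 0.4], [-1.0, 0.0, 0.01, 0.09], [-0.01, -0.1, -0.99, 1.24]] 388.10216382047156
mill_axis 0.77 [384.9 197.4] [ 0.4984 -0.2913  0.085 ]
hopper_rim 0.57 [333.1 206.9] [ 0.4675 -0.1295  0.125 ]
cup_floor 0.93 [399.1 212.4] [ 0.4524 -0.3208  0.115 ]
lid_seat 0.65 [219.7 219.4] [0.4351 0.2074 0.006 ]
lid_seat 0.6 [219.6 218.2] [0.4389 0.2077 0.006 ]
lid 0.71 [220.7 217.8] [0.4404 0.2048 0.    ]
mill 0.85 [372.9 199.8] [ 0.4981 -0.2808  0.    ]
honey_jar 0.97 [252.6 159.8] [0.628  0.1032 0.    ]
spice_jar 0.7 [191.7 166.8] [0.6052 0.3004 0.    ]
tin 0.7 [165.5 201.1] [0.4938 0.3828 0.    ]
tin 0.49 [385.2 199.1] [ 0.5003 -0.3199  0.    ]
teaspoon 0.54 [156.7 230.5] [0.3999 0.4087 0.    ]
scene [[0.81, -0.44, 0.39, 0.03], [-0.59, -0.59, 0.55, -0.6], [-0.01, -0.68, -0.74, 1.04]] 402.9861119566996
mill_axis 0.66 [340.5 280.8] [ 0.4967 -0.2898  0.085 ]
hopper_rim 0.91 [296.1 233.5] [ 0.4787 -0.1236  0.125 ]
hopper_rim 0.66 [208.9 159.1] [0.4362 0.2755 0.125 ]
cup_floor 0.69 [340.2 290.7] [ 0.4623 -0.3193  0.115 ]
lid_seat 0.94 [224.7 194.6] [0.4434 0.2074 0.006 ]
lid 0.63 [223.2 194.2] [0.4427 0.2167 0.    ]
mill 0.79 [334.3 295.5] [ 0.4929 -0.2853  0.    ]
honey_jar 0.77 [287.1 190.3] [0.6301 0.1009 0.    ]
spice_jar 0.8 [250.3 161.7] [0.6082 0.2922 0.    ]
tin 0.73 [206.8 160.3] [0.4825 0.3941 0.    ]
tin 0.32 [338.3 280.4] [ 0.5342 -0.2575  0.    ]
teaspoon 0.47 [185.7 165.4] [0.4064 0.4169 0.    ]
teaspoon 0.41 [342.2 294.1] [ 0.5136 -0.2952  0.    ]
1.1 [4.24067137e-01 3.11281725e+00 9.27394485e-07] [0.14712009 0.52997599 0.2312953 ] 0.9959158656954823
```

```bash
python3 - <<'E'
import cv2,numpy as np
a=cv2.imread("pics/top0.png");b=cv2.imread("pics/scene0.png")
A=cv2.resize(a[140:290,130:450],None,fx=2.4,fy=2.0);B=cv2.resize(b[130:340,150:420],None,fx=1.4,fy=1.4)
A=cv2.resize(a[150:260,140:440],None,fx=2.6,fy=2.6)
c=np.zeros((A.shape[0]+B.shape[0],800,3),np.uint8);c[:A.shape[0],:A.shape[1]]=A;c[A.shape[0]:,:B.shape[1]]=B
cv2.imwrite("pics/c0.png",c)
E
```

```text
(no output)
```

View pics/c0.png

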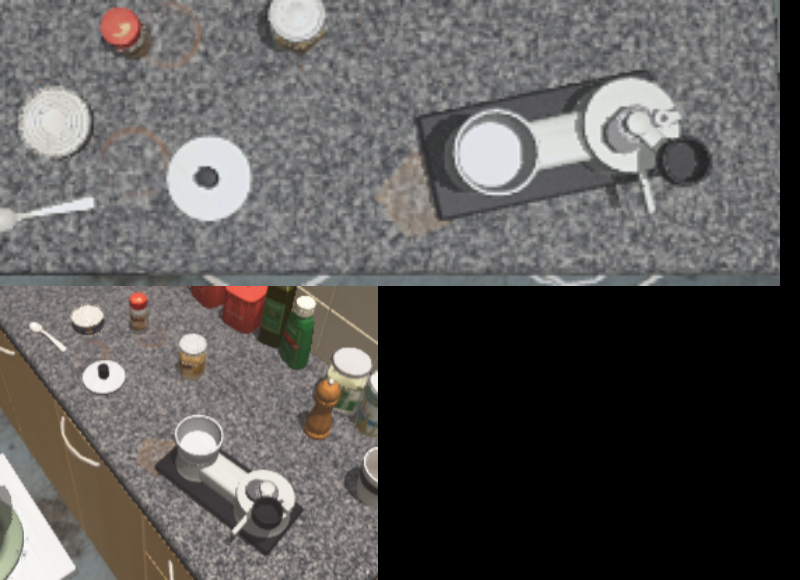

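Top crop: the lid's knob is at about px (220,218) and the hopper rim centre at about (330.6,208). The cup is about 0.5 rad before the park tab, so the crank sits near -0.5. I'll refine the circles with an edge fit.

```bash
cat >> h.py <<'E'
from scipy.optimize import minimize
def proj(f,P):
    T=np.linalg.inv(np.array(f["cam_to_world"]));c=P@T[:3,:3].T+T[:3,3]
    return np.c_[f["fx"]*c[:,0]/c[:,2]+f["cx"],f["fy"]*c[:,1]/c[:,2]+f["cy"]]
def fitcirc(fs,x0,r,z,span=.012):
    t=np.linspace(0,2*np.pi,180);G=[]
    for f in fs:
        g=cv2.GaussianBlur(cv2.cvtColor(f["img"],cv2.COLOR_RGB2GRAY).astype(np.float32),(0,0),.8)
        G.append(g)
    def samp(g,f,x,rr):
        p=proj(f,np.c_[x[0]+rr*np.cos(t),x[1]+rr*np.sin(t),np.full(180,z)]).astype(np.float32)
        return cv2.remap(g,p[:,:1],p[:,1:],cv2.INTER_LINEAR).ravel()
    def cost(x): return -sum(np.minimum(np.abs(samp(g,f,x,r+.003)-samp(g,f,x,r-.003)),60).mean() for g,f in zip(G,fs))
    v=np.arange(-span,span+1e-9,.001)
    b=min(((cost((x0[0]+a,x0[1]+c)),x0[0]+a,x0[1]+c) for a in v for c in v))
    r_=minimize(cost,b[1:],method="Nelder-Mead",options=dict(initial_simplex=[b[1:],(b[1]+.001,b[2]),(b[1],b[2]+.001)]))
    return r_.x.round(4),round(-r_.fun,1)
E
python3 - <<'E'
from h import *
ft=grab_frame("top");fs=grab_frame("scene")
for n,x0,r,z in(("lid",(.439,.207),.052,.012),("rim",(.473,-.1265),.048,.125),("col",(.4975,-.2905),.055,.085),("cup",(.457,-.320),.027,.140),("hopperbottom",(.473,-.1265),.044,.125)):
    print(n,fitcirc([ft],x0,r,z),fitcirc([fs],x0,r,z),fitcirc([ft,fs],x0,r,z))
f=ft;
E
```

```text
lid (array([0.4393, 0.2061]), np.float64(60.0)) (array([0.44 , 0.208]), np.float64(59.0)) (array([0.4396, 0.2068]), np.float64(118.4))
rim (array([ 0.4641, -0.1226]), np.float64(54.7)) (array([ 0.4663, -0.1209]), np.float64(49.4)) (array([ 0.4667, -0.1201]), np.float64(100.4))
col (array([ 0.4994, -0.2838]), np.float64(51.2)) (array([ 0.4993, -0.285 ]), np.float64(42.8)) (array([ 0.4996, -0.2845]), np.float64(93.7))
cup (array([ 0.4534, -0.3198]), np.float64(44.3)) (array([ 0.4548, -0.3254]), np.float64(41.7)) (array([ 0.4536, -0.3217]), np.float64(79.4))
hopperbottom (array([ 0.4702, -0.1222]), np.float64(51.1)) (array([ 0.4622, -0.1241]), np.float64(47.7)) (array([ 0.4602, -0.1248]), np.float64(90.5))
```

```bash
python3 - <<'E'
from h import *
L=[.4396,.2068];rot=down(np.pi/2)
print(ik([*L,.12],rot),ik([.466,-.122,.25],rot))
movep([*L,.10],rot)
move_l([*L,.0145],.12)
grab(40)
s=get_state();print(s["finger_gap"],s["grasp_force"],s["contact_force"],s["clock"])
move_l([*L,.06],.15)
f=grab_frame("top")
# lid raised by .0455
print(fitcirc([f],L,.052,.012+.0455,.008))
s=get_state();print(s["finger_gap"],s["grasp_force"],s["contact_force"],s["clock"],s["position"])
f=grab_frame("scene");print(fitcirc([f],L,.052,.012+.0455,.008))
cv2.imwrite("pics/s1.png",f["img"][:,:,::-1])
E
```

```text
[ 0.28762694  0.32034952 -0.51699569  0.73345112  0.          0.28762694] [-0.40944708  0.18685415 -0.3304706   1.05347158  0.         -0.40944708]
0.29155062841991636 39.0973699092865 [-0.99169909 -0.11210891  5.4154055 ] 4.3083
(array([0.4404, 0.2076]), np.float64(18.6))
0.2884433076107971 39.31523144245148 [-0.89277769 -0.09927454 -1.52641543] 4.8083 [0.43900852 0.20663385 0.0592289 ]
(array([0.437 , 0.2036]), np.float64(46.2))
```

View pics/s1.png

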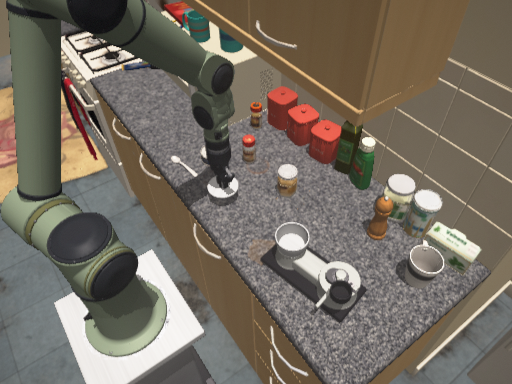

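The lid is held and off the worktop, with the knob around px (222,182), and the path to the mill is clear. Next I'll move above the hopper and check the alignment.

```bash
python3 - <<'E'
from h import *
H=[.4660,-.1218];rot=down(np.pi/2)
move_l([.4396,.2068,.19],.25)
movep([*H,.19],rot)
move_l([*H,.153],.1)
p=get_state()["position"];print(p,get_state()["clock"])
z=p[2]-.0145+.012
ims=[]
for c in("top","scene"):
    f=grab_frame(c);print(c,fitcirc([f],p[:2],.052,z,.006),fitcirc([f],H,.048,.125,.008))
    u,v=proj(f,np.array([[*H,.13]]))[0].astype(int)
    ims.append(cv2.resize(f["img"][v-45:v+45,u-45:u+45,::-1],(400,400),interpolation=cv2.INTER_CUBIC))
cv2.imwrite("pics/h1.png",np.hstack(ims))
E
```

```text
[ 0.46610373 -0.12116678  0.15307899] 7.2917
top (array([ 0.4654, -0.1216]), np.float64(35.8)) (array([ 0.4676, -0.1198]), np.float64(29.4))
scene (array([ 0.4665, -0.1214]), np.float64(44.4)) (array([ 0.4765, -0.1133]), np.float64(34.2))
```

View pics/h1.png

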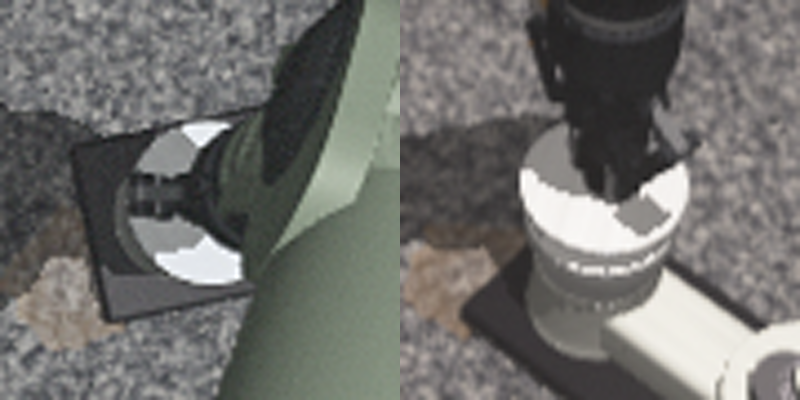

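The lid looks centred over the rim in both views: lid disc around (195,205) in the left crop and (605,190) in the right. I'll lower it with a force stop.

```bash
python3 - <<'E'
from h import *
p=get_state()["position"]
hit=move_l([p[0],p[1],.130],.03,until_force=4)
s=get_state();print(hit,s["position"],s["contact_force"],s["clock"])
E
```

```text
True [ 0.46630246 -0.12167429  0.13393998] [0.56047108 0.60458687 4.82746307] 8.0083
```

```bash
python3 - <<'E'
from h import *
let_go();sleep(.2)
p=get_state()["position"]
move_l([p[0],p[1],.23],.15)
movep([.40,-.30,.25],down(np.pi/2))
ims=[]
for c in("top","scene"):
    f=grab_frame(c);print(c,fitcirc([f],[.466,-.122],.052,.131,.008),fitcirc([f],[.455,-.32],.027,.140,.006))
    u,v=proj(f,np.array([[.47,-.17,.13]]))[0].astype(int)
    ims.append(cv2.resize(f["img"][v-60:v+60,u-60:u+60,::-1],(400,400),interpolation=cv2.INTER_CUBIC))
cv2.imwrite("pics/h2.png",np.hstack(ims));print(get_state()["clock"],get_state()["q"],get_state()["contact_force"])
E
```

```text
top (array([ 0.4673, -0.1235]), np.float64(52.9)) (array([ 0.4535, -0.3198]), np.float64(45.8))
scene (array([ 0.4665, -0.1193]), np.float64(35.8)) (array([ 0.4538, -0.3264]), np.float64(30.9))
10.5083 [-7.88764946e-01  2.21159133e-01 -2.88089366e-01  1.06282360e+00
  5.24522639e-04 -7.90768165e-01] [-0.380056    0.57226516 -0.4248947 ]
```

View pics/h2.png

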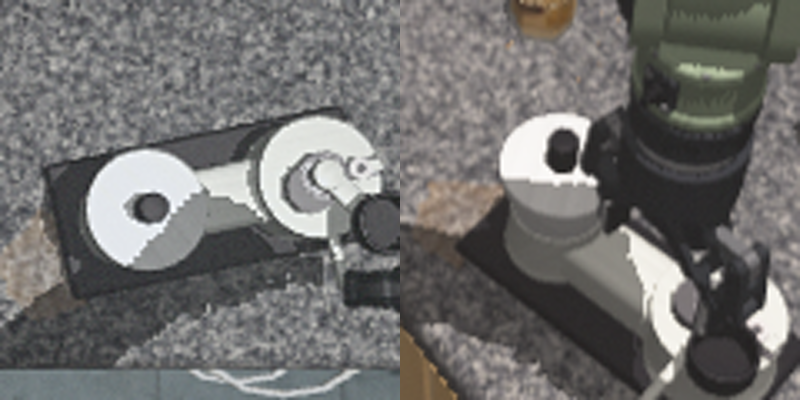

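The lid sits level on the hopper (left crop (145,208), right crop (560,150)), and the cup is clear at (378,220). I'll shut the fingers, insert them into the cup and spread them.

```bash
python3 - <<'E'
from h import *
grab(20)
C=[.4540,-.3212];rot=down(np.pi/2)
movep([*C,.165],rot)
h=move_l([*C,.121],.06,until_force=4)
s=get_state();print(h,s["position"],s["contact_force"],s["finger_gap"],s["clock"])
if s["position"][2]<.128:
    let_go();s=get_state();print(s["position"],s["contact_force"],s["wrist_torque"],s["finger_gap"],s["grasp_force"],s["clock"])
    sleep(.2)
    f=grab_frame("scene");cv2.imwrite("pics/k1.png",cv2.resize(f["img"][200:350,230:430,::-1],None,fx=3,fy=3))
E
```

```text
False [ 0.45418311 -0.32134697  0.12114182] [0.65836452 0.62967371 0.50023479] -0.002190093390080071 12.65
[ 0.45397039 -0.32205914  0.12142888] [-2.03671201 -2.71238463 -0.31136857] [-0.58230058  0.30509729 -0.01114301] 0.19572357024945994 18.56303979177028 12.9333
```

View pics/k1.png

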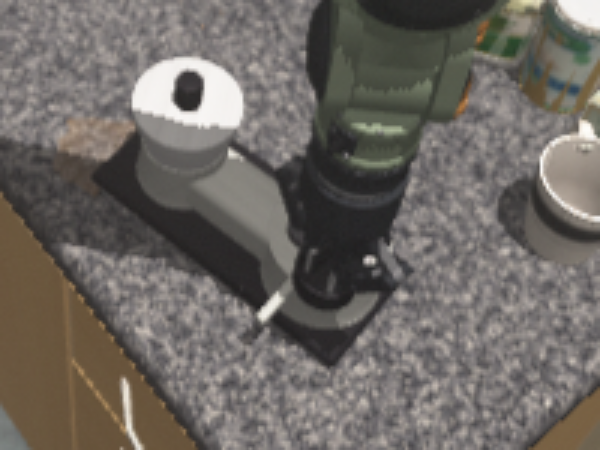

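```bash
cat >> h.py <<'E'
YAW=.206
def pt(A,q,r=.060):
    ph=np.pi+YAW-q;return [A[0]+r*np.cos(ph),A[1]+r*np.sin(ph),.121]
def turn(A,qs,w=.8,log=None):
    q0=None
    for q in qs:
        p=pt(A,q);c=np.array(get_state()["position"]);d=np.linalg.norm(np.array(p)-c)
        move_l(p,.06*w)
        s=get_state();P=np.array(s["position"]);F=np.array(s["contact_force"])
        u=(P[:2]-A)/np.linalg.norm(P[:2]-A);t=np.array([u[1],-u[0]])
        qa=(np.pi+YAW-np.arctan2(*(P[:2]-A)[::-1])+np.pi)%(2*np.pi)-np.pi
        print(f"{q:.2f} qa {qa:.2f} R {np.linalg.norm(P[:2]-A):.4f} P {P.round(4)} Frad {F[:2]@u:.1f} Ftan {F[:2]@t:.1f} Fz {F[2]:.1f} gap {s['finger_gap']:.3f} t {s['clock']:.2f}",flush=True)
E
python3 - <<'E'
from h import *
turn(np.array([.4995,-.2845]),np.arange(-.1,1.15,.3),.8)
E
```

```text
-0.10 qa -0.09 R 0.0590 P [ 0.443  -0.3016  0.1212] Frad -2.4 Ftan 2.8 Fz 5.2 gap 0.195 t 13.79
0.20 qa 0.22 R 0.0591 P [ 0.4404 -0.284   0.1213] Frad -5.1 Ftan 1.5 Fz 4.2 gap 0.194 t 14.32
0.50 qa 0.52 R 0.0592 P [ 0.4431 -0.2665  0.1213] Frad -5.8 Ftan 0.7 Fz 3.7 gap 0.196 t 14.84
0.80 qa 0.82 R 0.0593 P [ 0.4509 -0.2505  0.1213] Frad -4.9 Ftan 1.3 Fz 2.9 gap 0.192 t 15.37
1.10 qa 1.11 R 0.0596 P [ 0.4627 -0.2377  0.1213] Frad -5.5 Ftan 0.1 Fz 3.2 gap 0.196 t 15.89
```

```bash
python3 - <<'E'
from h import *
turn(np.array([.5002,-.2847]),[1.45,1.8,2.15,2.45,2.7,3.36,3.7,4.05],.85)
E
```

```text
1.45 qa 1.45 R 0.0603 P [ 0.4809 -0.2276  0.1212] Frad -4.7 Ftan 0.5 Fz 5.2 gap 0.199 t 16.46
1.80 qa 1.79 R 0.0604 P [ 0.501  -0.2243  0.1212] Frad -3.4 Ftan 1.0 Fz 6.1 gap 0.191 t 17.02
2.15 qa 2.11 R 0.0605 P [ 0.5202 -0.2276  0.1211] Frad -3.3 Ftan -2.6 Fz 9.6 gap 0.191 t 17.57
2.45 qa 2.39 R 0.0606 P [ 0.535  -0.2351  0.121 ] Frad -0.4 Ftan -5.8 Fz 11.4 gap 0.192 t 18.07
2.70 qa 2.63 R 0.0606 P [ 0.5459 -0.2448  0.121 ] Frad 1.2 Ftan -6.0 Fz 12.1 gap 0.194 t 18.52
3.36 qa -2.94 R 0.0603 P [ 0.5605 -0.2842  0.1213] Frad 3.1 Ftan 0.9 Fz 5.7 gap 0.189 t 19.43
3.70 qa -2.57 R 0.0601 P [ 0.5563 -0.3063  0.1213] Frad 4.5 Ftan 5.1 Fz 4.4 gap 0.192 t 19.98
4.05 qa -2.21 R 0.0600 P [ 0.5452 -0.3244  0.1213] Frad 4.2 Ftan 4.2 Fz 5.2 gap 0.198 t 20.53
```

```bash
python3 - <<'E'
from h import *
A=np.array([.5002,-.2847]);t=2*np.pi
turn(A,[4.4,4.75,5.1,5.45,5.8,6.15,6.5,6.85,7.2,7.55,1.65+t,2.+t,2.25+t,2.48+t,2.7+t,3.36+t,3.7+t,4.05+t,4.4+t,4.75+t,5.1+t,5.45+t,5.8+t,6.08+t,6.283+t],.85)
sleep(.3);grab(20);sleep(.2)
p=get_state()["position"];print(p,get_state()["finger_gap"])
move_l([p[0],p[1],.25],.12)
movep([.36,-.05,.32],down(np.pi/2))
ims=[]
for c in("top","scene"):
    f=grab_frame(c);print(c,fitcirc([f],[.466,-.122],.052,.131,.008),fitcirc([f],pt(A,0)[:2],.027,.140,.008),pt(A,0))
    u,v=proj(f,np.array([[.47,-.2,.1]]))[0].astype(int)
    ims.append(cv2.resize(f["img"][v-60:v+60,u-60:u+60,::-1],(400,400),interpolation=cv2.INTER_CUBIC))
cv2.imwrite("pics/e.png",np.hstack(ims));s=get_state();print(s["clock"],s["contact_force"])
E
```

```text
4.40 qa -1.88 R 0.0599 P [ 0.5295 -0.337   0.1212] Frad 4.2 Ftan 1.5 Fz 5.7 gap 0.190 t 21.09
4.75 qa -1.52 R 0.0598 P [ 0.5094 -0.3438  0.1212] Frad 4.5 Ftan 0.4 Fz 6.3 gap 0.197 t 21.65
5.10 qa -1.16 R 0.0597 P [ 0.488  -0.3431  0.1212] Frad 3.5 Ftan 1.6 Fz 8.1 gap 0.191 t 22.21
5.45 qa -0.80 R 0.0596 P [ 0.4684 -0.3351  0.1211] Frad 1.5 Ftan 0.2 Fz 8.7 gap 0.193 t 22.77
5.80 qa -0.45 R 0.0596 P [ 0.4528 -0.3209  0.1211] Frad 0.1 Ftan 2.1 Fz 8.5 gap 0.196 t 23.32
6.15 qa -0.10 R 0.0597 P [ 0.4432 -0.3025  0.1211] Frad -1.9 Ftan 1.0 Fz 8.3 gap 0.191 t 23.88
6.50 qa 0.25 R 0.0597 P [ 0.4405 -0.2823  0.1211] Frad -4.5 Ftan 1.6 Fz 6.7 gap 0.191 t 24.44
6.85 qa 0.58 R 0.0599 P [ 0.4445 -0.2628  0.1212] Frad -3.4 Ftan 1.5 Fz 5.9 gap 0.194 t 25.00
7.20 qa 0.92 R 0.0600 P [ 0.4548 -0.2455  0.1211] Frad -3.7 Ftan -0.1 Fz 5.5 gap 0.196 t 25.56
7.55 qa 1.26 R 0.0601 P [ 0.4705 -0.2324  0.1211] Frad -2.8 Ftan 0.1 Fz 6.9 gap 0.192 t 26.12
7.93 qa 1.64 R 0.0602 P [ 0.4918 -0.2251  0.1211] Frad -2.1 Ftan 1.1 Fz 8.0 gap 0.194 t 26.72
8.28 qa 1.98 R 0.0604 P [ 0.5122 -0.2255  0.1211] Frad 0.2 Ftan 
[... 1008 characters left out ...]
 0.4531 -0.3213  0.1211] Frad -1.9 Ftan 1.3 Fz 8.7 gap 0.193 t 33.35
12.36 qa -0.18 R 0.0597 P [ 0.4448 -0.3069  0.1211] Frad -2.8 Ftan 0.9 Fz 9.7 gap 0.192 t 33.83
12.57 qa 0.02 R 0.0597 P [ 0.4415 -0.2955  0.1211] Frad -2.4 Ftan 1.3 Fz 8.1 gap 0.191 t 34.22
[ 0.44146287 -0.29554691  0.121082  ] 0.19092265324781188
top (array([ 0.467 , -0.1184]), np.float64(44.5)) (array([ 0.4389, -0.2904]), np.float64(47.7)) [np.float64(0.4414685843282154), np.float64(-0.29697276713655296), 0.121]
scene (array([ 0.467, -0.121]), np.float64(60.0)) (array([ 0.4396, -0.2959]), np.float64(40.2)) [np.float64(0.4414685843282154), np.float64(-0.29697276713655296), 0.121]
37.3 [ 0.35865419 -0.83029346  0.39599251]
```

View pics/e.png

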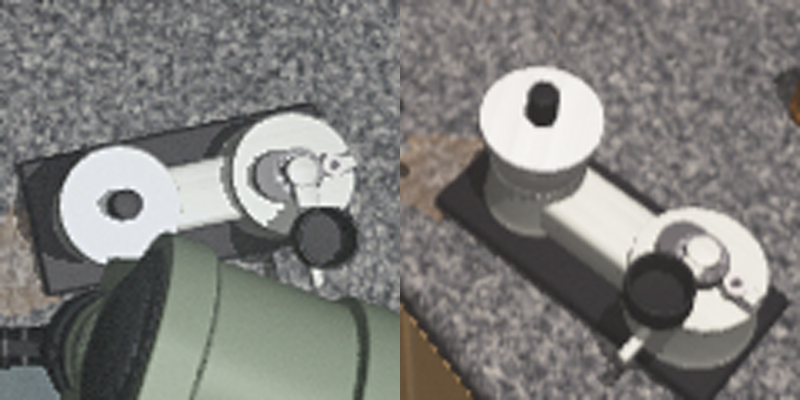

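The final views show the lid level on the hopper (right crop (540,118)). The cup is over the park tab ((660,290), tab at (630,350)), with the estimate within 0.1 rad, and the robot is clear.

```bash
python3 -c "
from cell import *
print(sign_off())"
```

```text
the job is handed in; nothing more can be done
None
```

I handed the job in at about 37 s on the robot's clock: the lid is seated level on the hopper, and the crank went two full turns clockwise and ended over the park tab, within about 0.1 rad by my camera estimate. I don't have the verdict, and I didn't re-measure the bystanders at the end; the arm's path stayed clear of them.

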